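# Secure the bottle rack in the storeroom

## Robot

A 6-joint arm with a two-finger parallel gripper is mounted at the origin on the work surface. World frame = base frame: x ahead of the robot, y to its left, z up, the work surface at z = 0. Lengths are in m, angles in degrees, forces in N, time in s.
With the tool pointing down it reaches from about 0.25 to 0.725 m from the base axis. Payload 9.7 kg.
Tool frame: the origin (TCP) lies between the finger pads; the fingertips stand 17 mm ahead of it and the grasp point (between the pads) lies 2 mm behind it; z points along the fingers, y is the direction in which the jaws open and shut (so a half turn about z gives the same grasp; the last joint's range is limited). The gripper opens to 85 mm and grips with 20 to 120 N. Pads are 22 mm wide; open, the fingers measure 114 mm over their backs; the gripper's body (76 mm by 85 mm) begins 54 mm behind the grasp point. The pads swing forward as they close: fully open they stand 13 mm farther back than shut.
Start: joints at [63.369, 4.979, 10.078, 95.1, 0, 90], TCP at [0.247, 0.492, 0.21] pointing down, gripper open.
Joint ranges: [-179.16, 179.16], [-48.56, 103.87], [-65.8, 70.77], [-126.05, 130.52], [-82.76, 87.17], [-180, 180]. Speed limits (degrees/s): [127.2, 127.2, 147.25, 180, 180, 180].

## Interface

Orientations are given as [roll, pitch, yaw] about the fixed x, y, z axes, in that order (R = Rz(yaw) Ry(pitch) Rx(roll)).
In Python, from workcell import monitor, cams, order gives the robot as it stands. The module is installed in compiled form; this text tells all that it offers.
- The arm moves only by the shell command python3 -m handwheel 'ROWS' [OPENING] [FORCE]. ROWS is JSON, a list of rows, each a list of 6 numbers: the shift along the tool's x, y, z in m, then the turn, a rotation vector about the tool's x, y, z in degrees. In form: [[tx, ty, tz, wx, wy, wz], ...]. A call has exactly 8 rows; each row shifts and turns the commanded pose from where the row before left it, along the tool's axes as they then stand; what a row does not reach is not made up. A row lasts 1/12 s, in which the tool goes at most 41.7 mm and 7.16 degrees, less where a joint would pass 70% of its speed; a pose out of reach is approached as far as the arm can. A call is refused whole if a number of a shift passes 0.0417 or a number of a turn 7.16, either way. A call with a gripper value outside its range is refused whole. OPENING is the opening, from -1 (shut) to 1 (fully open), set as the call begins (- or left out, the last holds). The fingers move at their own pace and stop on an object; FORCE is the grip in N (left out, the last holds). Time passes only in rows, so rows that do not move let the fingers close, or fill a call up. It gives the time, the measured TCP pose, the force and the opening at its end, in the units of the state.
- monitor.get_obs(): the state, without advancing time (a new reading comes with each control period).
- cams.camera(name): name is "scene" or "top"; returns a dict with "img" (400x640x3 uint8, red, green, blue), "depth" (400x640 float32, m along the optical axis (not along the pixel's ray), 0 where there is no reading), "fx", "fy", "cx", "cy" (pixels), "distortion" ([k1, k2, p1, p2, k3] as OpenCV has them; the pictures are not rectified), "rvec" (rotation vector, rad) and "tvec" (3), from world to camera coordinates, as OpenCV has them. Camera axes: x right, y down, z forward; pixel columns grow to the right and rows downward; lengths in m; the calibration is good to about 2 mm. A picture is of the moment at which its call begins.
- order.job_done(): hands the job in, once; it reports no verdict.
The state is a dict: "time": time; "q": joint angles; "qd": joint speeds; "joint_efforts": joint torques, N m; "ee_pos": TCP position; "tcp_rot": TCP orientation; "wrist_force": force on the tool from outside, world axes, zero at the start; "torque": the same for the moment, N m; "opening": finger opening in m.
Only numpy, scipy, OpenCV 4.12 (cv2) and the standard library are available. Lean on these libraries where they do the work, as an engineer would, in place of code of your own. Each camera call takes 0.05 s, during which the arm holds its last target. There are 200 camera calls.

## Task

Get the wooden bottle rack ready to be carried: push its white swing gate shut until it has clicked home on its catch, and lay the aluminium retaining bar across the bottle necks so that it rests level in both dark wooden forks with each end sticking out past its fork. Lower the bar into the forks, do not drop it, and leave the two bottles in the rack, the blue flask and the food tub where they are.

Things in the scene. Friction and masses are not known exactly. Their poses are not given: they have to be found in the camera images.
- rack: Fixed low wooden bottle rack, open at the top, 350 mm deep, 210 mm wide (262 over the forks), walls 82 mm high. Origin on the table at the middle of its front (gate) line; x points into the rack, y to the left; turned up to 10 degrees. Two wine bottles lie in it along x, necks (28 mm thick, tops 63 mm above the table) towards the gate, tips about 25 mm behind the front line.
- fork_left (a point): Middle of the seat of the left dark wooden fork, outside the rack's left wall, 88 mm above the table, 80 mm behind the front line and 118 mm from the rack's middle. The fork is a block 54 mm (x) by 26 mm (y) with two prongs that rise 18 mm above the seat and leave an open-topped slot 34 mm wide in x, open at both ends in y. Axes as the rack's.
- fork_right (a point): The same on the right fork (236 mm from the left one). The space between the forks is free above the bottles.
- bar_seat (a point): Point midway between the two forks, 99 mm above the table: where the centre of the bar lies when it rests on both seats. Axes as the rack's: the bar must lie along this y axis.
- bar: Loose straight square aluminium tube with black end sleeves, 310 mm long, 22 mm by 22 mm, about 0.2 kg, at the start lying on the table to the left or right in front of the rack. Origin at its centre, x axis along its length.
- gate (a joint): Angle of the white gate in rad: 0 shut, growing as it swings out towards the robot; starts between 0.5 and 1.0. A sprung ball catch resists with a few newtons from about 0.09 to 0.05 and then holds the gate. The gate is a panel 180 mm long, 12 mm thick, from 15 to 83 mm above the table, on an upright hinge at the rack's left front corner.
- gate_hinge (a point): Point on the gate's upright hinge axis, 49 mm above the table, in the middle of the panel's thickness. Axes turn with the gate: the panel stretches from here 180 mm along -y, its outer face looks to -x.
- gate_push (a point): Point on the outer face of the gate (the side away from the bottles), 150 mm from the hinge axis and 49 mm above the table: a good place to push. Axes as gate_hinge.
- bottle_left: Green wine bottle with a red cap lying in the left of the rack, 300 mm long, 74 mm thick. Origin under its middle, on the rack's floor board. Leave it.
- bottle_right: The same with a black cap, in the right of the rack. Leave it.
- tub: Clear food tub with a white lid, 106 x 136 x 97 mm, standing on the table on the other side of the rack from the bar. Origin under its centre. Leave it.
- flask: Blue vacuum flask, 72 mm thick, 175 mm high, standing on the table beyond the tub or the bar. Origin under its centre. Leave it.

How it is judged (in metres and radians):
At the end, for the whole second after the job is handed in: The gate is shut on its catch (under 0.03 rad), and the bar lies at rest in both forks: its centre within 9 mm across the forks' slot, 21 mm along the bar and 4 mm in height of the seated place, lined up with the two forks within 0.08 rad (value of joint gate below 0.03 rad and x of bar in the frame of bar_seat between -0.009 and 0.009 m and y of bar in the frame of bar_seat between -0.021 and 0.021 m and z of bar in the frame of bar_seat between -0.004 and 0.004 m and angle between the x axis of bar and the y axis of rack, either way round below 0.08 rad and linear speed of bar below 0.02 m/s); the robot touches nothing.
It fails at once if the bar is dropped: it falls faster than 0.6 m/s (about 20 mm of free fall) out of the fingers (contact force between the fingers and bar below 0.05 N and linear speed of bar above 0.6 m/s).
It fails at once if a bottle in the rack is shifted by more than 30 mm (distance of any of bottle_left, bottle_right from where it was at the start of the episode above 0.03 m).
It fails at once if the flask or the tub is shifted by more than 30 mm or tipped over (distance of any of flask, tub from where it was at the start of the episode above 0.03 m or angle between any of flask, tub's own z axis and vertical above 0.5 rad).
It also fails if it takes over 51 s, if anything falls off the work surface, if the arm or the gripper's body presses on something with over 40 N, if the wrist force passes 120 N, or if a joint passes its speed limit or range.

## Working session

There is one attempt and no reset: what is moved stays moved. The work goes in short steps, Python scripts to look and compute and a shell command to move; the robot and the scene stay as the last step left them, time stands still between calls to the robot, and variables do not carry over. Pictures are saved under pics/ and viewed, about 8 in all and at most 12, crops included, and the job is handed in when it is done.

```bash
mkdir -p pics; python3 - <<'E'
from workcell import monitor,cams
import cv2,numpy as np
o=monitor.get_obs();print(o)
for n in("scene","top"):
    c=cams.camera(n);cv2.imwrite(f"pics/{n}0.png",c["img"][:,:,::-1]);np.savez(f"{n}0.npz",**c)
    print({k:c[k] for k in c if k not in("img","depth")})
E
```

```text
{'time': 0.0, 'q': array([ 6.33684975e+01,  5.00899184e+00,  1.00340695e+01,  9.50984045e+01,
       -2.00938635e-04,  9.00009521e+01]), 'qd': array([ 0.00490113, -0.08416225,  0.03430447, -0.0420869 , -0.06726722,
       -0.01946556]), 'joint_efforts': array([ 5.97787239e-04, -5.20389354e+01,  4.64800036e+01,  1.60899136e-02,
        2.02018178e-06,  2.72851889e-05]), 'ee_pos': array([0.24642554, 0.49142297, 0.20949986]), 'tcp_rot': array([-1.79926673e+02,  2.02156968e-04,  1.53367546e+02]), 'wrist_force': array([ 0.70749168,  0.06680999, -0.23510077]), 'torque': array([-0.02220652, -0.08443796, -0.00291226]), 'opening': 0.08539752810817597}
{'fx': 395.27963922867286, 'fy': 395.27963922867286, 'cx': 315.92136798274583, 'cy': 202.57535848109015, 'distortion': array([-0.05598804,  0.        ,  0.        ,  0.        ,  0.        ]), 'rvec': array([ 1.16270674,  2.13213971, -1.1393925 ]), 'tvec': array([ 0.32121764, -0.18963993,  1.6334549 ])}
{'fx': 476.3435082119295, 'fy': 476.3435082119295, 'cx': 316.37047941038986, 'cy': 192.77686139003023, 'distortion': array([-0.12187111,  0.        ,  0.        ,  0.        ,  0.        ]), 'rvec': array([ 2.18766001, -2.13480943,  0.09166771]), 'tvec': array([-0.0114655 ,  0.58933966,  1.27210252])}
```

View pics/top0.png

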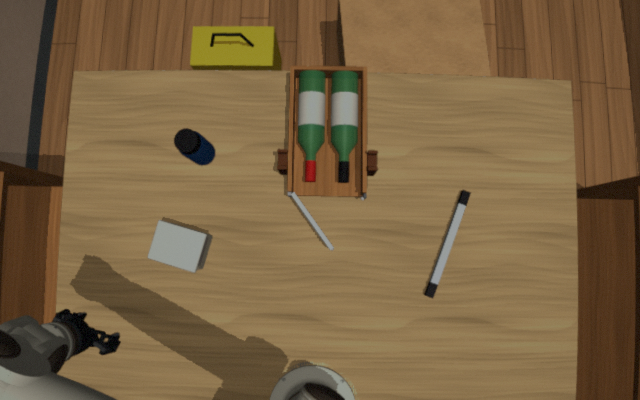

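View pics/scene0.png

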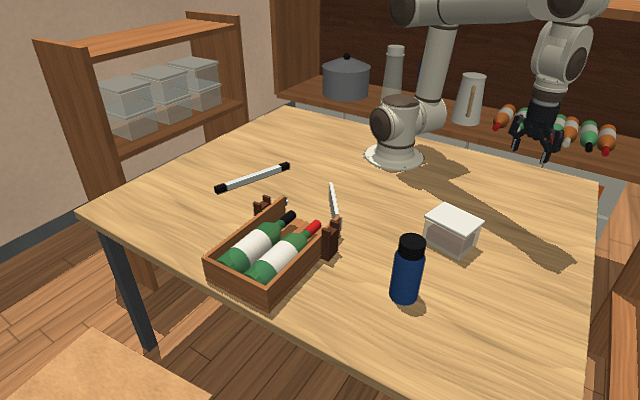

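The top view (up = +x, left = +y) shows the forks at about (283,161) and (372,161), and the gate running from its hinge at (291,194) to its tip at (331,247). The bar runs from (464,197) to (431,291). The tub is at (180,246) and the flask at (195,147), both left. The scene view agrees. Next I measure.

```bash
cat > h.py <<'E'
import cv2,numpy as np
from scipy.spatial.transform import Rotation as R
def K(c): return np.array([[c["fx"],0,c["cx"]],[0,c["fy"],c["cy"]],[0,0,1]])
def plane(c,uv,z):
    uv=np.asarray(uv,float).reshape(-1,1,2)
    n=cv2.undistortPoints(uv,K(c),c["distortion"]).reshape(-1,2)
    Rm=cv2.Rodrigues(c["rvec"])[0];d=np.c_[n,np.ones(len(n))]@Rm;o=-Rm.T@np.asarray(c["tvec"]).ravel()
    return o+d*((z-o[2])/d[:,2])[:,None]
def cloud(c):
    h,w=c["depth"].shape;u,v=np.meshgrid(np.arange(w),np.arange(h))
    n=cv2.undistortPoints(np.stack([u,v],-1).reshape(-1,1,2).astype(float),K(c),c["distortion"]).reshape(-1,2)
    p=np.c_[n,np.ones(len(n))]*c["depth"].reshape(-1,1)
    return ((p-np.asarray(c["tvec"]).ravel())@cv2.Rodrigues(c["rvec"])[0]).reshape(h,w,3)
E
python3 - <<'E'
from h import *
c=dict(np.load("top0.npz"));P=cloud(c);hsv=cv2.cvtColor(c["img"],cv2.COLOR_RGB2HSV)
print("table z",np.median(P[300:350,380:420,2]))
def roi(x0,x1,y0,y1):
    m=np.zeros(hsv.shape[:2],bool);m[y0:y1,x0:x1]=1;return m
def rect(m,z,name):
    ys,xs=np.nonzero(m);p=plane(c,np.c_[xs,ys],z)[:,:2].astype(np.float32)
    r=cv2.minAreaRect(p);b=cv2.boxPoints(r);print(name,len(xs),"z med/max",np.median(P[m][:,2]),P[m][:,2].max(),"c",np.round(r[0],4),np.round(r[1],4),round(r[2],2),"mean",p.mean(0));return p
s,v=hsv[...,1],hsv[...,2]
bar=roi(410,490,175,310)&((s<60)|(v<70))
p=rect(bar,.022,"bar");
q=p-p.mean(0);w=np.linalg.svd(q,full_matrices=0)[2][0];print("bar dir",w,np.degrees(np.arctan2(w[1],w[0])),"proj ext",(q@w).min(),(q@w).max(),"white frac")
# height view
g=roi(285,345,185,260)&(s<60)&(P[...,2]>.06)
rect(g,.083,"gate")
for n,r in(("L",roi(270,300,140,180)),("R",roi(360,390,140,180))):
    m=r&(P[...,2]>.095);rect(m,.106,"fork"+n)
    ys,xs=np.nonzero(r&(v<110)&(s>80));print(len(xs),np.bincount(xs)[270:],)
m=roi(275,385,55,205)&(P[...,2]>.070)&(P[...,2]<.092);rect(m,.082,"rackwalls")
cv2.imwrite("pics/crop.png",cv2.resize(c["img"][140:260,270:390,::-1],None,fx=5,fy=5,interpolation=cv2.INTER_CUBIC))
E
```

```text
table z -0.0007171183597930698
bar 1063 z med/max 0.0201406481875239 1.3250093682343982 c [ 0.4606 -0.3591] [0.0282 0.3064] 70.35 mean [ 0.45857066 -0.35870323]
bar dir [-0.94150287  0.33700502] 160.30548 proj ext -0.15522827 0.15119901 white frac
gate 342 z med/max 0.08173028578438257 1.3250093682343982 c [0.5143 0.0148] [0.1865 0.0173] 39.02 mean [0.5137947  0.01504172]
forkL 92 z med/max 0.10439265523420446 1.3250093682343982 c [0.672  0.0977] [0.0941 0.0401] 3.97 mean [0.66699684 0.09401345]
505 [ 0  0  0  6 11 16 19 22 24 25 26 26 26 28 40 40 40 40  6  0  0  0 39 40
  7  0  4  5  7  8]
forkR 81 z med/max 0.10500109379518666 1.3250093682343982 c [ 0.6706 -0.1443] [0.0528 0.0286] 0.71 mean [ 0.6706488  -0.14194962]
386 [ 0  0  0  0  0  0  0  0  0  0  0  0  0  0  0  0  0  0  0  0  0  0  0  0
  0  0  0  0  0  0  0  0  0  0  0  0  0  0  0  0  0  0  0  0  0  0  0  0
  0  0  0  0  0  0  0  0  0  0  0  0  0  0  0  0  0  0  0  0  0  0  0  0
  0  0  0  0  0  0  0  0  0  0  0  0  0  0  0  0  0  0 40 40 40  0  0  2
  9 25 25 26 26 26 26 26 25 23 21  6]
rackwalls 5130 z med/max 0.08113280169091816 0.09188680554948732 c [ 0.7445 -0.0224] [0.3795 0.2597] 1.01 mean [ 0.79761124 -0.02174756]
```

View pics/crop.png

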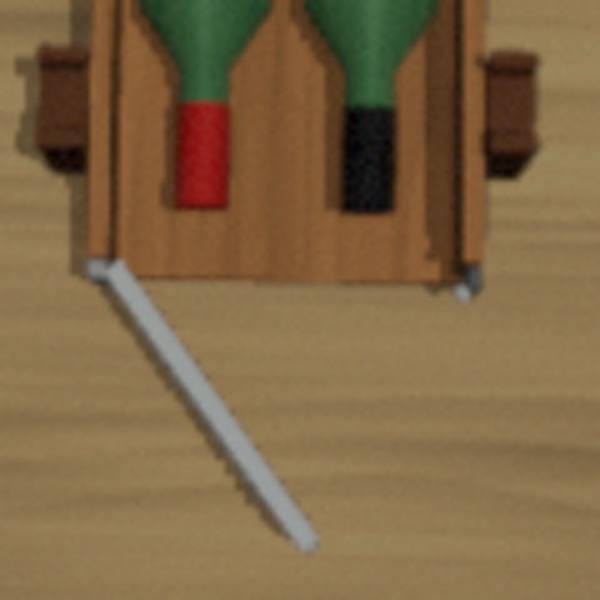

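The crop shows the fork tops at about (282.6,159.7) and (372.4,160.5) in full pixels. The gate runs from (292,194) to (332,249). Now the fork seat, rack yaw and bar grip pose, with a cross-check against the scene camera.

```bash
python3 - <<'E'
from h import *
c=dict(np.load("top0.npz"));P=cloud(c)
a=plane(c,[[282.6,159.7],[372.4,160.5]],.106);print("forks ray",a,"dist",np.linalg.norm(a[0]-a[1]))
d=a[0]-a[1];print("yaw pix",np.degrees(np.arctan2(-d[0],d[1])),"mid",a.mean(0))
for n in("top","scene"):
    c=dict(np.load(n+"0.npz"));P=cloud(c).reshape(-1,3);Z=P[:,2]
    for y0,y1,nm in((.06,.13,"L"),(-.18,-.12,"R")):
        m=(abs(Z-.105)<.006)&(P[:,0]>.6)&(P[:,0]<.74)&(P[:,1]>y0)&(P[:,1]<y1);q=P[m]
        print(n,nm,m.sum(),"x",q[:,0].min(),q[:,0].max(),"y",q[:,1].min(),q[:,1].max(),"z",np.median(q[:,2]))
    # outer sides of walls: fit left/right wall lines
    for s,y0,y1 in(("wl",.06,.10),("wr",-.14,-.09)):
        m=(abs(Z-.082)<.004)&(P[:,0]>.72)&(P[:,0]<.90)&(P[:,1]>y0)&(P[:,1]<y1);q=P[m]
        f=np.polyfit(q[:,0],q[:,1],1);print(n,s,m.sum(),"yaw",np.degrees(np.arctan(f[0])),"y at .67",np.polyval(f,.67))
    m=(abs(Z-.022)<.004)&(P[:,0]>.28)&(P[:,0]<.64)&(P[:,1]<-.25)&(P[:,1]>-.45);q=P[m][:,:2]
    r=cv2.minAreaRect(q.astype(np.float32));w=np.linalg.svd(q-q.mean(0),full_matrices=0)[2][0];print(n,"bar",r,q.mean(0),np.degrees(np.arctan2(w[1],w[0])))
    m=(abs(Z-.083)<.004)&(P[:,0]>.40)&(P[:,0]<.60)&(P[:,1]>-.1)&(P[:,1]<.1);q=P[m][:,:2]
    print(n,"gate",cv2.minAreaRect(q.astype(np.float32)))
E
```

```text
forks ray [[ 0.66595665  0.09144579  0.106     ]
 [ 0.66920707 -0.14149078  0.106     ]] dist 0.232959246803077
yaw pix 0.7994601988018697 mid [ 0.66758186 -0.0250225   0.106     ]
top L 79 x 0.6423893521980012 0.6952490998509487 y 0.0817571221648728 0.10743039319875512 z 0.10458158310531543
top R 79 x 0.6443736176503824 0.6980884627412213 y -0.15410246337493388 -0.12996632005347075 z 0.1049713410169055
top wl 250 yaw 0.6688055187175858 y at .67 0.07463676272043988
top wr 272 yaw 0.30470671915983083 y at .67 -0.11958284755705627
top bar ((0.4602968096733093, -0.3603370785713196), (0.025446249172091484, 0.31110116839408875), 70.139404296875) [ 0.46182204 -0.3618094 ] 160.54745592916046
top gate ((0.5195901989936829, 0.018172569572925568), (0.19919514656066895, 0.012699201703071594), 37.22879409790039)
scene L 86 x 0.6416517540436644 0.698713082630379 y 0.07777327920787708 0.10514918393181205 z 0.10493886013283024
scene R 61 x 0.6450395913164995 0.7001654368709869 y -0.15922062468329967 -0.13085707628865492 z 0.10596301328608464
scene wl 273 yaw 0.9618030874160509 y at .67 0.0728291893990013
scene wr 251 yaw -0.04492160225795772 y at .67 -0.11880973565056296
scene bar ((0.45927363634109497, -0.3625306785106659), (0.03290088474750519, 0.31129637360572815), 70.3938217163086) [ 0.47035996 -0.36446798] -19.352549429141497
scene gate ((0.5201735496520996, 0.014626465737819672), (0.20152975618839264, 0.014145039953291416), 36.709747314453125)
```

```bash
python3 -m handwheel '[[0,0,0,0,0,-6.66],[0,0,0,0,0,-6.66],[0,0,0,0,0,-6.66],[0,0,0,0,0,-6.65],[0,-0.04,0,0,0,0],[0,-0.04,0,0,0,0],[-0.01,-0.04,0,0,0,0],[-0.01,-0.04,0,0,0,0]]' -1 60
python3 - <<'E'
from h import *
from workcell import monitor
o=monitor.get_obs();print(o["q"],o["tcp_rot"],o["ee_pos"])
c=dict(np.load("top0.npz"));a=plane(c,[[292,193.5],[332,248]],.083);print(a,np.linalg.norm(a[0]-a[1]))
H=np.array([.585,.070])
for t in(.95,.9,.7,.5,.3,.15,.05,0):
    n=np.array([-np.cos(t),np.sin(t)]);p=H+.15*np.array([-np.sin(t),-np.cos(t)])+n*(.006+.011*np.cos(t)+.0145*np.sin(t));print(t,p.round(3))
E
```

```text
time: 0.77
ee_pos: [0.266, 0.33, 0.2096]
tcp_rot: [-180.0, -0.0, -179.9]
wrist_force: [0.9, 0.0, -0.4]
opening: 0.0
[ 5.11386897e+01 -1.21001788e+01 -6.20539120e+00  9.59473212e+01
 -4.58507006e-03  5.10463097e+01] [-1.79956264e+02 -2.94618787e-02 -1.79907629e+02] [0.26597355 0.33004143 0.20955758]
[[ 0.58062819  0.06587439  0.083     ]
 [ 0.44106999 -0.04217653  0.083     ]] 0.1764978489310417
0.95 [0.449 0.002]
0.9 [ 0.452 -0.004]
0.7 [ 0.47  -0.029]
0.5 [ 0.493 -0.051]
0.3 [ 0.521 -0.067]
0.15 [ 0.544 -0.075]
0.05 [ 0.56  -0.079]
0 [ 0.568 -0.08 ]
```

```bash
python3 -m handwheel '[[-0.018,-0.035,0,0,0,0],[-0.018,-0.035,0,0,0,0],[-0.018,-0.035,0,0,0,0],[-0.018,-0.035,0,0,0,0],[-0.018,-0.035,0,0,0,0],[-0.018,-0.035,0,0,0,0],[-0.018,-0.035,0,0,0,0],[-0.018,-0.035,0,0,0,0]]'
python3 -m handwheel '[[0,0,0.035,0,0,0],[0,0,0.04,0,0,0],[0,0,0.04,0,0,0],[0,0,0.035,0,0,0],[-0.01,-0.014,0.01,0,0,0],[-0.01,-0.014,0,0,0,0],[0,0,0,0,0,0],[0,0,0,0,0,0]]'
```

```text
time: 1.43
ee_pos: [0.4108, 0.0496, 0.2102]
tcp_rot: [180.0, 0.0, 180.0]
wrist_force: [0.8, 1.3, 0.4]
opening: -0.0001
time: 2.1
ee_pos: [0.4303, 0.0233, 0.0498]
tcp_rot: [180.0, -0.1, 179.9]
wrist_force: [-0.1, -0.2, 1.1]
opening: 0.0003
```

```bash
python3 -m handwheel '[[-0.011,-0.0135,0,0,0,0],[-0.011,-0.0135,0,0,0,0],[-0.009,-0.0125,0,0,0,0],[-0.009,-0.0125,0,0,0,0],[-0.0115,-0.011,0,0,0,0],[-0.0115,-0.011,0,0,0,0],[-0.014,-0.008,0,0,0,0],[-0.014,-0.008,0,0,0,0]]'
python3 -m handwheel '[[-0.012,-0.004,0,0,0,0],[-0.011,-0.004,0,0,0,0],[-0.008,-0.002,0,0,0,0],[-0.008,-0.002,0,0,0,0],[-0.004,-0.001,0,0,0,0],[-0.003,0,0,0,0,0],[0,0,0,0,0,0],[0,0,0,0,0,0]]'
```

```text
time: 2.77
ee_pos: [0.522, -0.0662, 0.0507]
tcp_rot: [180.0, 0.0, -180.0]
wrist_force: [-1.0, 0.5, -0.6]
opening: 0.0001
time: 3.43
ee_pos: [0.5675, -0.0792, 0.0503]
tcp_rot: [-180.0, 0.0, -180.0]
wrist_force: [-0.6, -0.7, -1.0]
opening: -0.0
```

```bash
python3 -m handwheel '[[-0.002,0,0,0,0,0],[-0.002,0,0,0,0,0],[-0.002,0,0,0,0,0],[-0.001,0,0,0,0,0],[0,0,0,0,0,0],[0,0,0,0,0,0],[0,0,0,0,0,0],[0,0,0,0,0,0]]'
python3 - <<'E'
from h import *
from workcell import cams
c=cams.camera("top");np.savez("top1.npz",**c)
cv2.imwrite("pics/g1.png",cv2.resize(c["img"][140:260,270:390,::-1],None,fx=5,fy=5,interpolation=cv2.INTER_CUBIC))
P=cloud(c).reshape(-1,3);s=cv2.cvtColor(c["img"],cv2.COLOR_RGB2HSV)[...,1].ravel()
m=(abs(P[:,2]-.083)<.005)&(P[:,0]>.5)&(P[:,0]<.62)&(P[:,1]>-.11)&(P[:,1]<.07)&(s<60);q=P[m]
f=np.polyfit(q[:,1],q[:,0],1);print(m.sum(),f,q.min(0),q.max(0))
E
```

```text
time: 4.1
ee_pos: [0.5684, -0.0792, 0.05]
tcp_rot: [180.0, -0.6, 180.0]
wrist_force: [-31.2, 0.7, 17.0]
opening: -0.0002
129 [-0.00716898  0.58408472] [ 0.57789005 -0.01544915  0.07818255] [0.58923049 0.06601811 0.08684076]
```

View pics/g1.png

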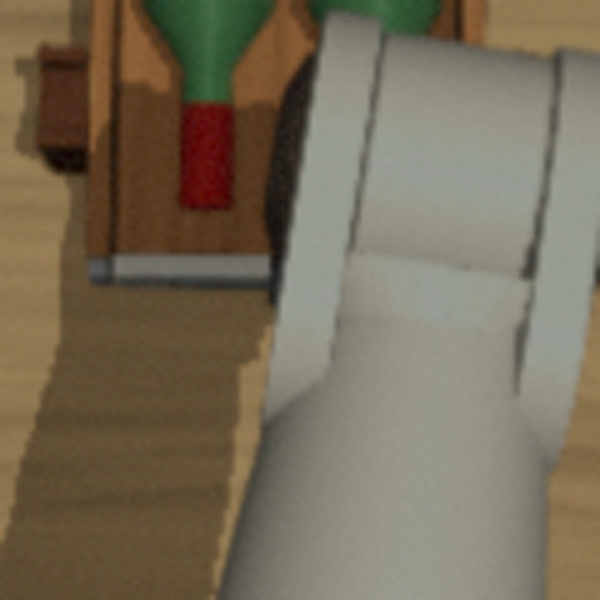

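The gate looks straight across the front (grey line at about (190,268) in the crop). The push met a firm stop at 31 N, so it should be shut. I'll back off, lift and move towards the bar, opening the gripper.

```bash
python3 -m handwheel '[[0.015,0,0,0,0,0],[0.03,0,0,0,0,0],[0,0,-0.04,0,0,0],[0,0,-0.04,0,0,0],[0,0,-0.04,0,0,0],[0.01,-0.035,-0.01,0,0,0],[0.01,-0.037,0,0,0,0],[0.01,-0.037,0,0,0,0]]'
python3 -m handwheel '[[0,-0.04,0,0,0,0],[0,-0.04,0,0,0,0],[0,-0.04,0,0,0,0],[0,-0.04,0,0,0,0],[0,-0.011,0,0,0,6.5],[0,0,0,0,0,6.6],[0,0,0,0,0,6.6],[0,0,0,0,0,0]]' 1
python3 - <<'E'
from h import *
from workcell import monitor,cams
o=monitor.get_obs();p=o["ee_pos"];Rt=R.from_euler("xyz",o["tcp_rot"],degrees=True)
print(o["q"],p,o["tcp_rot"],Rt.inv().apply(np.array([.460,-.361,p[2]])-p))
c=cams.camera("top");np.savez("top2.npz",**c)
P=cloud(c).reshape(-1,3);s=cv2.cvtColor(c["img"],cv2.COLOR_RGB2HSV)[...,1].ravel()
m=(abs(P[:,2]-.083)<.005)&(P[:,0]>.5)&(P[:,0]<.62)&(P[:,1]>-.105)&(P[:,1]<.06)&(s<60);q=P[m]
print(m.sum(),np.polyfit(q[:,1],q[:,0],1),q.min(0),q.max(0))
E
```

```text
time: 4.82
ee_pos: [0.4997, -0.1892, 0.182]
tcp_rot: [-179.9, 0.2, -179.9]
wrist_force: [1.3, -0.0, -0.4]
opening: -0.0002
time: 5.48
ee_pos: [0.4993, -0.3598, 0.1802]
tcp_rot: [180.0, 0.0, 159.9]
wrist_force: [-0.5, 0.5, -0.5]
opening: 0.0851
[-3.57771920e+01  1.36404424e+01  1.65404360e+01  9.28963798e+01
  1.05117985e-03 -1.57252110e+01] [ 0.49928252 -0.35978494  0.18015232] [1.79999968e+02 3.76351576e-03 1.59948019e+02] [ 3.64846826e-02 -1.46103014e-02 -2.40478254e-06]
269 [0.00275903 0.5833298 ] [ 0.57753796 -0.10471787  0.07803123] [0.5893839  0.05836728 0.08787133]
```

```bash
python3 -m handwheel '[[0.0185,-0.0073,0,0,0,-0.4],[0.018,-0.0073,0,0,0,0],[0,0,0.035,0,0,0],[0,0,0.035,0,0,0],[0,0,0.035,0,0,0],[0,0,0.03,0,0,0],[0,0,0.021,0,0,0],[0,0,0,0,0,0]]' 1
python3 -m handwheel '[[0,0,0,0,0,0],[0,0,0,0,0,0],[0,0,0,0,0,0],[0,0,0,0,0,0],[0,0,0,0,0,0],[0,0,0,0,0,0],[0,0,0,0,0,0],[0,0,0,0,0,0]]' -1 60
```

```text
time: 6.2
ee_pos: [0.458, -0.3588, 0.0194]
tcp_rot: [179.9, -0.4, 161.0]
wrist_force: [-1.2, 0.3, -0.7]
opening: 0.0855
time: 6.87
ee_pos: [0.4603, -0.361, 0.0244]
tcp_rot: [-180.0, 0.0, 160.7]
wrist_force: [-0.2, -0.6, 0.1]
opening: -0.0
```

```bash
python3 - <<'E'
from h import *
from workcell import cams
a=cams.camera("top");b=cams.camera("scene");np.savez("top3.npz",**a);np.savez("scene3.npz",**b)
A=cv2.resize(a["img"][170:310,390:510],None,fx=3.3,fy=3.3);B=cv2.resize(b["img"][120:220,200:320],None,fx=3.3,fy=3.3)
H=max(A.shape[0],B.shape[0]);B=cv2.copyMakeBorder(B,0,H-B.shape[0],0,0,0)
cv2.imwrite("pics/grip.png",np.hstack([A,B])[:,:,::-1])
E
```

```text
(no output)
```

View pics/grip.png

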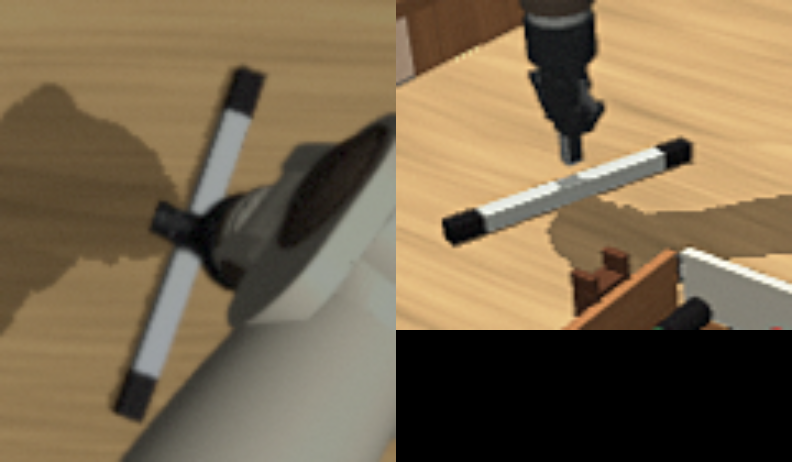

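```bash
python3 - <<'E'
from h import *
from workcell import monitor
print({k:monitor.get_obs()[k] for k in("q","ee_pos","tcp_rot","opening")})
for n in("top","scene"):
    c=dict(np.load(n+"3.npz"))
    pr=lambda p:cv2.projectPoints(np.float64(p).reshape(-1,1,3),c["rvec"],c["tvec"],K(c),c["distortion"])[0].reshape(-1,2)
    print(n,"tip,tcp,+50 px",pr([[.4603,-.361,.0074],[.4603,-.361,.0244],[.4603,-.361,.0744]]).round(1))
    P=cloud(c).reshape(-1,3)
    for z,lo in((.022,.006),):
        m=(abs(P[:,2]-z)<lo)&(P[:,0]>.25)&(P[:,0]<.68)&(P[:,1]<-.22)&(P[:,1]>-.48);q=P[m][:,:2]
        print("bar",m.sum(),cv2.minAreaRect(q.astype(np.float32)))
    d=P[(np.hypot(P[:,0]-.4603,P[:,1]+.361)<.06)&(P[:,2]>.03)&(P[:,2]<.15)]
    for a in np.arange(.03,.11,.01):
        e=d[(d[:,2]>=a)&(d[:,2]<a+.01)];print(round(a,3),len(e),e.mean(0).round(3) if len(e) else"")
E
```

```text
{'q': array([-3.81058284e+01,  1.01889343e+01, -4.74919517e+00,  7.50608920e+01,
       -1.41207579e-03, -1.88060622e+01]), 'ee_pos': array([ 0.4602321 , -0.36095325,  0.02422082]), 'tcp_rot': array([-1.79998348e+02,  4.71021278e-04,  1.60700234e+02]), 'opening': -5.862936797021063e-05}
top tip,tcp,+50 px [[446.7 243.1]
 [448.3 243.1]
 [453.2 243.2]]
bar 765 ((0.4602649509906769, -0.3610405921936035), (0.024861089885234833, 0.3117806017398834), 70.1165771484375)
0.03 0 
0.04 1 [ 0.452 -0.349  0.045]
0.05 3 [ 0.452 -0.35   0.055]
0.06 0 
0.07 0 
0.08 3 [ 0.457 -0.336  0.088]
0.09 3 [ 0.457 -0.339  0.094]
0.1 4 [ 0.459 -0.33   0.104]
scene tip,tcp,+50 px [[253.8 178.2]
 [253.4 174.3]
 [252.3 162.2]]
bar 382 ((0.4608785808086395, -0.3629668056964874), (0.03038266859948635, 0.3087315261363983), 71.0864486694336)
0.03 0 
0.04 4 [ 0.457 -0.356  0.047]
0.05 14 [ 0.466 -0.357  0.056]
0.06 14 [ 0.464 -0.353  0.065]
0.07 17 [ 0.466 -0.354  0.075]
0.08 11 [ 0.465 -0.355  0.083]
0.09 28 [ 0.469 -0.355  0.096]
0.1 30 [ 0.469 -0.354  0.105]
```

```bash
python3 - <<'E'
from h import *
c=dict(np.load("scene0.npz"))
P=cloud(c).reshape(-1,3)
d=P[(np.hypot(P[:,0]-.2465,P[:,1]-.4915)<.07)&(P[:,2]>.1)&(P[:,2]<.40)]
for a in np.arange(.15,.36,.01):
    e=d[(d[:,2]>=a)&(d[:,2]<a+.01)];print(round(a,3),len(e),e.mean(0).round(3) if len(e) else"")
c=dict(np.load("scene3.npz"))
P=cloud(c).reshape(-1,3)
d=P[(np.hypot(P[:,0]-.4603,P[:,1]+.361)<.08)]
print("later")
for a in np.arange(.03,.26,.01):
    e=d[(d[:,2]>=a)&(d[:,2]<a+.01)];print(round(a,3),len(e),e.mean(0).round(3) if len(e) else"",np.ptp(e,axis=0).round(3) if len(e) else "")
cv2.imwrite("pics/two.png",np.hstack([cv2.resize(dict(np.load("scene0.npz"))["img"][90:180,490:590],None,fx=4,fy=4),cv2.resize(c["img"][90:180,200:300],None,fx=4,fy=4)])[:,:,::-1])
E
```

```text
0.15 0 
0.16 0 
0.17 0 
0.18 0 
0.19 0 
0.2 0 
0.21 0 
0.22 0 
0.23 0 
0.24 18 [0.248 0.486 0.248]
0.25 47 [0.253 0.491 0.255]
0.26 51 [0.251 0.49  0.265]
0.27 56 [0.251 0.491 0.275]
0.28 48 [0.249 0.484 0.285]
0.29 87 [0.254 0.493 0.296]
0.3 131 [0.254 0.495 0.305]
0.31 153 [0.256 0.495 0.315]
0.32 130 [0.257 0.49  0.325]
0.33 196 [0.259 0.495 0.335]
0.34 200 [0.256 0.495 0.345]
0.35 49 [0.266 0.507 0.355]
later
0.03 0  
0.04 4 [ 0.457 -0.356  0.047] [0.012 0.004 0.004]
0.05 14 [ 0.466 -0.357  0.056] [0.014 0.023 0.009]
0.06 14 [ 0.464 -0.353  0.065] [0.013 0.022 0.008]
0.07 17 [ 0.466 -0.354  0.075] [0.013 0.019 0.009]
0.08 11 [ 0.465 -0.355  0.083] [0.014 0.028 0.008]
0.09 28 [ 0.469 -0.355  0.096] [0.028 0.066 0.009]
0.1 30 [ 0.469 -0.354  0.105] [0.03  0.084 0.009]
0.11 41 [ 0.471 -0.35   0.116] [0.032 0.095 0.01 ]
0.12 41 [ 0.471 -0.354  0.125] [0.039 0.114 0.01 ]
0.13 61 [ 0.471 -0.345  0.135] [0.047 0.121 0.01 ]
0.14 56 [ 0.474 -0.344  0.145] [0.042 0.116 0.01 ]
0.15 46 [ 0.472 -0.345  0.155] [0.027 0.078 0.009]
0.16 26 [ 0.473 -0.334  0.165] [0.019 0.044 0.009]
0.17 28 [ 0.477 -0.335  0.176] [0.046 0.047 0.009]
0.18 60 [ 0.479 -0.341  0.185] [0.065 0.058 0.01 ]
0.19 56 [ 0.48  -0.341  0.195] [0.058 0.064 0.009]
0.2 62 [ 0.48  -0.341  0.205] [0.055 0.06  0.01 ]
0.21 67 [ 0.476 -0.341  0.215] [0.074 0.057 0.009]
0.22 72 [ 0.476 -0.346  0.224] [0.067 0.073 0.01 ]
0.23 41 [ 0.481 -0.342  0.236] [0.045 0.059 0.01 ]
0.24 58 [ 0.479 -0.34   0.245] [0.063 0.069 0.01 ]
0.25 71 [ 0.48  -0.339  0.255] [0.069 0.075 0.009]
```

View pics/two.png

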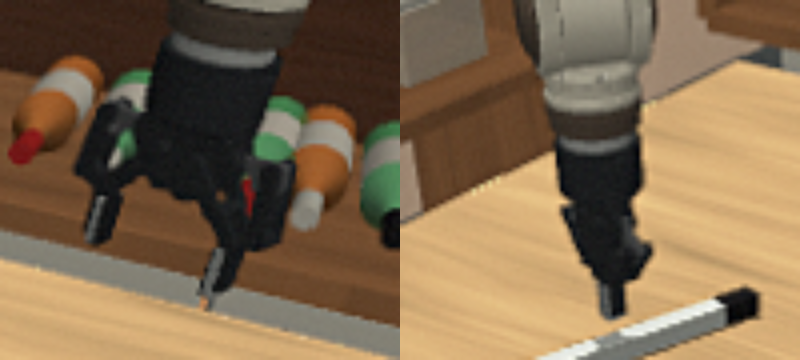

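The picture shows the shut fingertips about 20 mm above the bar. In both the start picture and this one, the tips stand about 37 mm higher than the reported TCP implies, so the reported height is biased by a constant amount. I'll trust the cameras: open, go 36 mm lower while watching the force, and close.

```bash
python3 -m handwheel '[[0,0,0,0,0,0],[0,0,0,0,0,0],[0,0,0,0,0,0],[0,0,0,0,0,0],[0,0,0.012,0,0,0],[0,0,0.012,0,0,0],[0,0,0.006,0,0,0],[0,0,0,0,0,0]]' 1
python3 -m handwheel '[[0,0,0.003,0,0,0],[0,0,0.003,0,0,0],[0,0,0,0,0,0],[0,0,0,0,0,0],[0,0,0,0,0,0],[0,0,0,0,0,0],[0,0,0,0,0,0],[0,0,0,0,0,0]]' 1
python3 -m handwheel '[[0,0,0,0,0,0],[0,0,0,0,0,0],[0,0,0,0,0,0],[0,0,0,0,0,0],[0,0,0,0,0,0],[0,0,0,0,0,0],[0,0,0,0,0,0],[0,0,0,0,0,0]]' -1 60
```

```text
time: 7.63
ee_pos: [0.4589, -0.3599, -0.0086]
tcp_rot: [179.9, -0.2, 160.7]
wrist_force: [-0.9, -0.5, -0.5]
opening: 0.0853
time: 8.3
ee_pos: [0.4603, -0.361, -0.0116]
tcp_rot: [-180.0, 0.0, 160.7]
wrist_force: [0.5, -0.5, -0.7]
opening: 0.0856
time: 8.97
ee_pos: [0.4604, -0.3611, -0.0114]
tcp_rot: [-180.0, 0.0, 160.7]
wrist_force: [-1.1, -0.2, 4.1]
opening: 0.0205
```

```bash
python3 -m handwheel '[[0,0,-0.01,0,0,0],[0,0,-0.02,0,0,0],[0,0,-0.03,0,0,0],[0,0,-0.03,0,0,0],[0,0,-0.03,0,0,0],[0,0,-0.02,0,0,0],[0,0,-0.01,0,0,0],[0,0,0,0,0,0]]'
python3 -m handwheel '[[0,0,0,0,0,3],[0,0,0,0,0,6],[0,0,0,0,0,6],[0,0,0,0,0,6],[0,0,0,0,0,6],[0,0,0,0,0,6],[0,0,0,0,0,6],[0,0,0,0,0,6]]'
python3 -m handwheel '[[0,0,0,0,0,6],[0,0,0,0,0,6],[0,0,0,0,0,6],[0,0,0,0,0,5],[0,0,0,0,0,2.1],[0,0,0,0,0,0],[0,0,0,0,0,0],[0,0,0,0,0,0]]'
```

```text
time: 9.63
ee_pos: [0.461, -0.3615, 0.1407]
tcp_rot: [-179.9, 0.2, 160.7]
wrist_force: [0.1, -0.4, -1.9]
opening: 0.0203
time: 10.3
ee_pos: [0.4596, -0.3604, 0.1358]
tcp_rot: [-179.9, -0.2, 115.4]
wrist_force: [1.4, 0.0, -2.7]
opening: 0.0207
time: 10.97
ee_pos: [0.4599, -0.3607, 0.1371]
tcp_rot: [-179.9, -0.1, 90.7]
wrist_force: [-0.0, 0.2, -2.5]
opening: 0.0205
```

```bash
python3 -m handwheel '[[0.012,0.0075,0,0,0,0],[0.024,0.015,0,0,0,0],[0.028,0.0175,0,0,0,0],[0.028,0.0175,0,0,0,0],[0.028,0.0175,0,0,0,0],[0.028,0.0175,0,0,0,0],[0.028,0.0175,0,0,0,0],[0.028,0.0175,0,0,0,0]]'
python3 -m handwheel '[[0.028,0.0175,0,0,0,0],[0.028,0.0175,0,0,0,0],[0.028,0.0175,0,0,0,0],[0.024,0.015,0,0,0,0],[0.015,0.0094,0,0,0,0],[0.0077,0.0048,0,0,0,0],[0,0,0,0,0,0],[0,0,0,0,0,0]]'
python3 - <<'E'
from h import *
from workcell import monitor,cams
o=monitor.get_obs();print(o["ee_pos"],o["tcp_rot"])
for n in("top","scene"):
    c=cams.camera(n);np.savez(n+"4.npz",**c);P=cloud(c).reshape(-1,3)
    # bar top z about .17
    m=(P[:,2]>.150)&(P[:,2]<.182)&(abs(P[:,0]-.67)<.04)&(abs(P[:,1]+.025)<.20)&(abs(P[:,1]+.025)>.06);q=P[m]
    f=np.polyfit(q[:,1],q[:,0],1);t=q[q[:,2]>np.percentile(q[:,2],60)]
    print(n,m.sum(),"yaw",-np.degrees(f[0]),"rect",cv2.minAreaRect(q[:,:2].astype(np.float32)),"y",q[:,1].min(),q[:,1].max(),"z hi",np.percentile(q[:,2],[50,95]),"tilt",np.degrees(np.polyfit(t[:,1],t[:,2],1)[0]))
a=np.load("top4.npz")["img"][100:230,250:410];b=np.load("scene4.npz")["img"][150:300,190:360]
cv2.imwrite("pics/carry.png",np.hstack([cv2.resize(a,(390,316)),cv2.resize(b,(358,316))])[:,:,::-1])
E
```

```text
time: 11.63
ee_pos: [0.5863, -0.1534, 0.138]
tcp_rot: [-180.0, -0.0, 90.7]
wrist_force: [-0.1, -0.6, -2.2]
opening: 0.0206
time: 12.3
ee_pos: [0.6656, -0.0241, 0.1378]
tcp_rot: [-180.0, 0.0, 90.6]
wrist_force: [-0.4, -0.6, -2.4]
opening: 0.02
[ 0.6656074  -0.02405943  0.13783677] [-1.79955111e+02  1.49098267e-02  9.06488988e+01]
top 608 yaw 0.5904264491388718 rect ((0.6655948758125305, -0.02346661686897278), (0.023532137274742126, 0.31188830733299255), 0.2989051043987274) y -0.17945947751505412 0.13248435548315957 z hi [0.17012839 0.17367392] tilt 0.043417262665790594
scene 689 yaw 0.3943955310501598 rect ((0.6656437516212463, -0.026255428791046143), (0.027347547933459282, 0.3104766011238098), 0.032211918383836746) y -0.18149708264175798 0.12898390494201373 z hi [0.16978324 0.17432823] tilt -0.05015716298024286
```

View pics/carry.png

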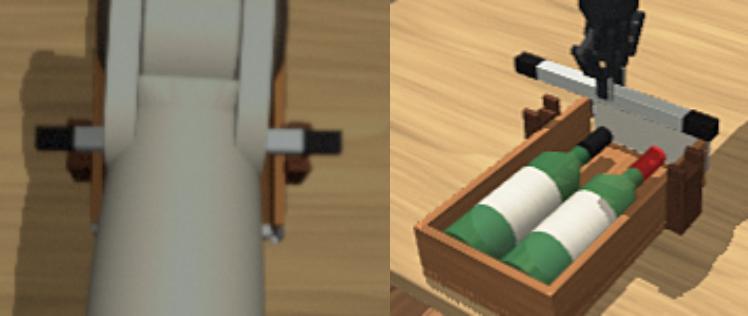

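The bar hangs level over both forks, its ends standing out past each. Both cameras put it about 5 mm short in x and about 62 mm above its seat. I'll shift it, lower 50 mm, then go slowly while watching the force.

```bash
python3 -m handwheel '[[-0.001,0.005,0,0,0,0],[0,0,0,0,0,0],[0,0,0.01,0,0,0],[0,0,0.012,0,0,0],[0,0,0.012,0,0,0],[0,0,0.008,0,0,0],[0,0,0,0,0,0],[0,0,0,0,0,0]]'
python3 -m handwheel '[[0,0,0.003,0,0,0],[0,0,0.003,0,0,0],[0,0,0.003,0,0,0],[0,0,0.003,0,0,0],[0,0,0.002,0,0,0],[0,0,0,0,0,0],[0,0,0,0,0,0],[0,0,0,0,0,0]]'
```

```text
time: 13.07
ee_pos: [0.6703, -0.0249, 0.0951]
tcp_rot: [-179.9, -0.0, 90.6]
wrist_force: [-0.2, 0.1, -0.7]
opening: 0.0203
time: 13.73
ee_pos: [0.671, -0.025, 0.0823]
tcp_rot: [180.0, 0.0, 90.6]
wrist_force: [0.2, -0.0, -2.8]
opening: 0.0203
```

```bash
python3 -m handwheel '[[0,0,0.001,0,0,0],[0,0,0.001,0,0,0],[0,0,0.001,0,0,0],[0,0,0.001,0,0,0],[0,0,0,0,0,0],[0,0,0,0,0,0],[0,0,0,0,0,0],[0,0,0,0,0,0]]'
python3 -m handwheel '[[0,0,0.001,0,0,0],[0,0,0.001,0,0,0],[0,0,0,0,0,0],[0,0,0,0,0,0],[0,0,0,0,0,0],[0,0,0,0,0,0],[0,0,0,0,0,0],[0,0,0,0,0,0]]'
```

```text
time: 14.4
ee_pos: [0.671, -0.025, 0.0782]
tcp_rot: [180.0, 0.0, 90.6]
wrist_force: [-0.5, -0.1, -2.7]
opening: 0.0202
time: 15.07
ee_pos: [0.6711, -0.025, 0.0766]
tcp_rot: [180.0, 0.0, 90.6]
wrist_force: [-1.1, 0.5, 3.8]
opening: 0.0205
```

Contact came at 0.0766, the height expected, with the force changing from -2.7 to +3.8 N. Next I release with a part opening, rise and check.

```bash
python3 -m handwheel '[[0,0,0,0,0,0],[0,0,0,0,0,0],[0,0,0,0,0,0],[0,0,0,0,0,0],[0,0,0,0,0,0],[0,0,0,0,0,0],[0,0,0,0,0,0],[0,0,0,0,0,0]]' 0
python3 -m handwheel '[[0,0,-0.005,0,0,0],[0,0,-0.01,0,0,0],[0,0,-0.02,0,0,0],[0,0,-0.03,0,0,0],[0,0,-0.03,0,0,0],[0,0,-0.03,0,0,0],[0,0,-0.02,0,0,0],[0,0,0,0,0,0]]'
python3 -m handwheel '[[0,-0.03,0,0,0,0],[0,-0.04,0,0,0,0],[0,-0.04,0,0,0,0],[0,-0.04,0,0,0,0],[0,-0.04,0,0,0,0],[0,-0.04,0,0,0,0],[0,-0.04,0,0,0,0],[0,-0.02,0,0,0,0]]'
python3 - <<'E'
from h import *
from workcell import monitor,cams
o=monitor.get_obs();print(o["ee_pos"],o["wrist_force"])
ims=[]
for n in("top","scene"):
    c=cams.camera(n);np.savez(n+"5.npz",**c);P=cloud(c).reshape(-1,3);s=cv2.cvtColor(c["img"],cv2.COLOR_RGB2HSV)
    S,V=s[...,1].ravel(),s[...,2].ravel()
    m=(abs(P[:,2]-.110)<.006)&(abs(P[:,0]-.67)<.04)&(abs(P[:,1]+.025)<.20)&((S<60)|(V<45));q=P[m]
    f=np.polyfit(q[:,1],q[:,0],1)
    print(n,m.sum(),"yaw",-np.degrees(f[0]),cv2.minAreaRect(q[:,:2].astype(np.float32)),"z",np.median(q[:,2]),"tilt",np.degrees(np.polyfit(q[:,1],q[:,2],1)[0]))
    m=(abs(P[:,2]-.083)<.005)&(P[:,0]>.5)&(P[:,0]<.62)&(P[:,1]>-.105)&(P[:,1]<.06)&(S<60);q=P[m]
    if m.sum(): print("gate",m.sum(),np.polyfit(q[:,1],q[:,0],1))
    y,x=np.nonzero((m.reshape(400,640)))
    ims.append(c["img"])
a=ims[0][90:230,240:420];b=ims[1][160:300,190:370]
cv2.imwrite("pics/end.png",np.vstack([cv2.resize(a,(385,299)),cv2.resize(b,(385,299))])[:,:,::-1])
E
```

```text
time: 15.73
ee_pos: [0.671, -0.025, 0.0762]
tcp_rot: [180.0, 0.0, 90.6]
wrist_force: [-0.8, -0.1, -0.6]
opening: 0.0428
time: 16.4
ee_pos: [0.6721, -0.025, 0.2278]
tcp_rot: [179.5, 0.0, 90.6]
wrist_force: [1.1, 1.3, 0.2]
opening: 0.0427
time: 17.07
ee_pos: [0.3774, -0.028, 0.2221]
tcp_rot: [179.9, 0.0, 90.6]
wrist_force: [-0.3, 0.3, 0.2]
opening: 0.0428
[ 0.37739854 -0.02798099  0.22210155] [-0.33702668  0.3086181   0.24190831]
top 979 yaw 0.5242002075171739 ((0.6712314486503601, -0.023742929100990295), (0.02343246154487133, 0.30648523569107056), 0.4785752296447754) z 0.10916457771462935 tilt 0.06209541384537947
gate 252 [-9.76442448e-05  5.83451880e-01]
scene 676 yaw 0.28365093114751067 ((0.669068455696106, -0.02432091534137726), (0.3061436414718628, 0.04457816109061241), 86.88827514648438) z 0.11083080956776101 tilt -0.06167553559426428
gate 184 [0.00082764 0.58604072]
```

View pics/end.png

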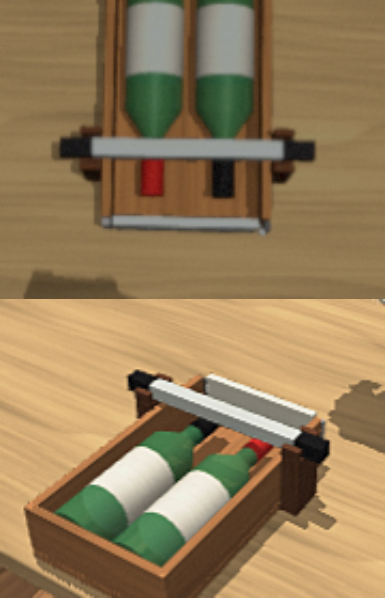

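The end picture shows the bar level across both forks, its black sleeves out past each, and the gate straight across the front. Handing in.

```bash
python3 -c "
from workcell import order;print(order.job_done())"
```

```text
the job is handed in; nothing more can be done
None
```

I pushed the gate shut, laid the bar in both forks, and handed the job in at about 17 s of the 51 s allowed. No verdict is reported.

**Bar:** It was lowered until it touched the seats, then released. The last pictures put its centre at (0.671, -0.024) from the top camera and (0.669, -0.024) from the scene camera, against a measured seat of (0.670 to 0.671, -0.025). Its top is at 109 to 111 mm for an expected 110 mm. The tilt is below 0.1°, and the bar is lined up with the forks to within about 0.3°.

**Gate:** It met a firm stop at 31 N, and its final picture slope reads about 0.01 rad open. That is within measurement noise and under the 0.03 limit. I did not see the click itself.

**Other things:** The bottles looked unmoved in the last picture. I did not measure the bottles, tub or flask at the end, but the path was planned to stay clear of them.

**What went wrong:** The first grasp closed on air. Both cameras showed the fingertips about 37 mm higher than the reported tool position implied, already so in the start picture. I went 36 mm lower and the second grasp held. The bar then touched the seats at the height predicted from that second grasp.

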